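Clamp a re-glued book with the one-hand bar clamp

TASK

The re-glued book stands on its spine between two pressing boards: take the one-hand bar clamp that lies beside it by its grip and slide it over, so that its open jaws stand either side of the boards, square to them and at the middle of the book's length, then pump the trigger until both soft pads have come up to the boards and are pressed in by 3 to 7 mm, firm but not crushing the book. Bring the jaws up with the trigger alone, never by pushing the far jaw or the bar by hand, keep the book upright and the clamp flat on the counter, and leave the other things where they are. Finish while still holding: the fingers keep the trigger squeezed and are not let go at the end.

Things in the scene. Friction and masses are not known exactly. Their poses are not given: they have to be found in the camera images.
- clamp: One-hand bar clamp lying on its side on the counter, black with a steel bar, 0.8 kg, loose, 40 mm high. Origin on the counter under the bar's middle line, at the near jaw's face behind its pad. Its x runs along the bar to the far jaw, y the way the jaws stick out, z up. In mm: housing x -52..4, y -26..17; near jaw x -22..0, to y 92; grip x -57..-35, y -109..-23, z 5..35; bar's tail to x -106.
- clamp_grip (a point): Where to take the clamp: at x -26, y -57 mm of its frame, 20 mm up, midway between the back of the grip and the bowed front of the released trigger, 62 mm apart there (37 mm squeezed home). Squeeze them together along the clamp's x. The clamp is loose: it shifts about 10 mm along x and turns a little as it is squeezed and let go.
- trigger (a joint): Trigger angle, rad: 0 released (a spring brings it back), 0.35 home by the grip. The trigger is a bowed grey lever, 24 mm high, y -23..-89, on the far-jaw side of the grip; its front moves 25 mm where it is taken. Its spring takes about 6 N there; with the jaws on the book a squeeze of 20 N gives about 12 to 18 N at the jaws, 30 N about 20 to 27 N.
- bar (a joint): How far the bar with the far jaw is drawn in, m: opening between the pads = 0.100 minus this. A ratchet with 8 mm teeth draws it about 8 mm per full squeeze; a pawl keeps it when the trigger is let go fully, falling back to the last tooth passed. Taking hold of grip and trigger already is a first squeeze. The far jaw ends at x 154 mm minus this in the clamp's frame.
- far_pad (a joint): How far the far jaw's soft pad is pressed in, m: 0 free, 0.008 flat; 4 N per mm. The near jaw's pad is alike and takes nearly the same force (the book's rub on the counter makes a small difference). Pads are 36 mm wide, 34 mm high, 13 mm thick, black rubber.
- near_pad: The near jaw's soft pad. Origin on the jaw behind it, at x 0, y 74 mm of the clamp's frame, 20 mm above the counter; the pad's own face lies 13 mm from it, at x 13.
- book: Dark red pocket book standing on its spine between two pale wooden pressing boards, taped together over the top: one loose block 60 mm thick over the boards (its x), 110 mm long (its y), 80 mm high (z up), about 0.5 kg. Origin in the middle of its underside.
- book_mid (a point): Centre of the book with its boards, 40 mm above the counter.
- glue_bottle_mid (a point): White glue bottle, 54 mm across, 130 mm high; its middle. Not part of the job.
- glue_brush_grip (a point): Flat glue brush with a wooden handle, 170 mm long, lying on the counter; a point on its handle. Not part of the job.
- stamp_mid (a point): Rubber stamp with a turned wooden knob, 66 mm high, foot 50 x 30 mm; its middle. Not part of the job.
- tea_glass_mid (a point): Tea glass, 66 mm across, 85 mm high; its middle. Not part of the job.
Not all that is in view belongs to the job. Leave any yellow look-alike of the book alone.

How it is judged:
By the outcome, as a careful person would: the job done as asked, in the order asked, and still so for the second after the job is handed in, while the arm keeps its last pose, push and grip.
It also fails if it takes over 48 s, if anything falls off the work surface, if the arm or the gripper's body presses on something with over 40 N, if the wrist force passes 120 N, or if a joint passes its speed limit or range.

ROBOT

A 6-joint arm with a two-finger parallel gripper is mounted at the origin on the work surface. World frame = base frame: x ahead of the robot, y to its left, z up, the work surface at z = 0. Lengths are in m, angles in degrees, forces in N, time in s.
With the tool pointing down it reaches from about 0.25 to 0.725 m from the base axis. Payload 9.7 kg.
Tool frame: the origin (TCP) lies midway between the tips of the shut fingers; the grasp point (between the pads) lies 19 mm behind it (bot.pinch_z is the distance from the TCP to the grasp point, in m); z points along the fingers, y is the direction in which the jaws open and shut (so a half turn about z gives the same grasp; the last joint's range is limited). The gripper opens to 85 mm and grips with 20 to 120 N. Pads are 22 mm wide; open, the fingers measure 114 mm over their backs; the gripper's body (76 mm by 85 mm) begins 54 mm behind the grasp point. The pads swing forward as they close: fully open they stand 13 mm farther back than shut.
Start: joints at [-76.031, 4.979, 10.078, 95.1, 0, 90], TCP at [0.133, -0.534, 0.231] pointing down, gripper open.
Joint ranges: [-179.16, 179.16], [-48.56, 103.87], [-65.8, 70.77], [-126.05, 130.52], [-82.76, 87.17], [-180, 180]. Speed limits (degrees/s): [127.2, 127.2, 147.25, 180, 180, 180].

INTERFACE

Orientations are given as [roll, pitch, yaw] about the fixed x, y, z axes, in that order (R = Rz(yaw) Ry(pitch) Rx(roll)).
In Python, from workcell import bot, imaging gives the robot as it stands.
- The arm moves only by the tool servo_tool, never from a script. Its argument "moves" is a list that holds one entry, the list of rows, each a list of 7 numbers: the turn, a rotation vector about the tool's x, y, z in rad, then the shift along the tool's x, y, z in cm, then the finger opening in cm, from 0 to 8.54. A call has 1 to 12 rows; each row shifts and turns the pose as measured when the row begins, along the tool's axes as they then stand; what a row does not reach is not made up. A row lasts 1/12 s, in which the tool goes at most 41.7 mm and 7.16 degrees, less where a joint would pass 70% of its speed; a pose out of reach is approached as far as the arm can. A call is refused whole if a number of a shift passes 4.17 or a number of a turn 0.125, either way. A call with a gripper value outside its range is refused whole. The fingers move at their own pace and stop on an object; "force" is the grip in N (left out, the last holds). Time passes only in rows, so rows that do not move let the fingers close. It gives the time, the measured TCP pose, the force and the opening at its end, in the units of the state.
- bot.get_obs(): the state, without advancing time (a new reading comes with each control period).
- imaging.camera(name): name is "scene" or "top" or "wrist"; returns the picture (400x640x3 uint8, blue, green, red); there is no depth.
- imaging.calibration(name): a dict with "fx", "fy", "cx", "cy" (pixels), "D" ([k1, k2, p1, p2, k3] as OpenCV has them; the pictures are not rectified), "camera_from_world" (4x4, takes a point from world to camera coordinates). Camera axes: x right, y down, z forward; pixel columns grow to the right and rows downward; lengths in m; the calibration is good to about 2 mm. A picture is of the moment at which its call begins: read the wrist's pose just before it. calibration takes no time and is no camera call; for the wrist camera it gives the pose at the moment of the call.
- bot.job_done(): hands the job in, once; it reports no verdict.
The state is a dict: "time": time; "q": joint angles; "qd": joint speeds; "joint_efforts": joint torques, N m; "ee_pos": TCP position; "tcp_rot": TCP orientation; "wrist_force": force on the tool from outside, world axes, zero at the start; "torque": the same for the moment, N m; "opening": finger opening in m.
Only numpy, scipy, OpenCV 4.12 (cv2) and the standard library are available. Lean on these libraries where they do the work, as an engineer would, in place of code of your own. Each camera call takes 0.05 s, during which the arm holds its last target.

## Working session

There is one attempt and no reset: what is moved stays moved. The work goes in short steps, Python scripts to look and compute and a tool call to move; the robot and the scene stay as the last step left them, time stands still between calls to the robot, and variables do not carry over. Pictures are saved under pics/ and viewed, and the job is handed in when it is done.

Besides the shell and the picture viewer there is one more tool, called after ">>>" as name(argument=value, ...), one argument or row to a line, values as JSON. servo_tool: Moves the arm, as the interface text tells. Its arguments: {"type":"object","properties":{"moves":{"type":"array","items":{"type":"array","items":{"type":"array","items":{"type":"number"}}}},"force":{"type":"number"}},"required":["moves"]}

```bash
mkdir -p pics; ls; python3 - <<'E'
from workcell import bot, imaging
import cv2
o=bot.get_obs(); print(o['time'],o['ee_pos'],o['tcp_rot'],o['opening'],bot.pinch_z)
for n in ("scene","top"):
    cv2.imwrite(f"pics/{n}0.png",imaging.camera(n))
    c=imaging.calibration(n); print(n,c)
E
```

```text
pics
0.0 [ 0.13269264 -0.53352299  0.23057798] [-1.79924388e+02  8.67464659e-04  1.39660955e+01] 0.08542746422588943 0.0187
scene {'fx': 410.06958527999075, 'fy': 410.06958527999075, 'cx': 317.759889873005, 'cy': 203.45198121572918, 'D': array([-0.08682908,  0.        ,  0.        ,  0.        ,  0.        ]), 'camera_from_world': array([[ 0.58306813,  0.81241098,  0.00446565, -0.35016397],
       [ 0.60061508, -0.42734756, -0.67574817, -0.27960425],
       [-0.54707685,  0.39668936, -0.73711903,  1.43879824],
       [ 0.        ,  0.        ,  0.        ,  1.        ]])}
top {'fx': 384.72617213915225, 'fy': 384.72617213915225, 'cx': 320.47259096410244, 'cy': 198.08675614770078, 'D': array([-0.0941451,  0.       ,  0.       ,  0.       ,  0.       ]), 'camera_from_world': array([[-5.28462464e-02, -9.98602407e-01, -7.11405340e-04,
         2.72340761e-02],
       [-9.78270989e-01,  5.19133008e-02, -2.00725887e-01,
         5.51904061e-01],
       [ 2.00482285e-01, -9.91166246e-03, -9.79647188e-01,
         1.04430274e+00],
       [ 0.00000000e+00,  0.00000000e+00,  0.00000000e+00,
         1.00000000e+00]])}
```

View pics/scene0.png

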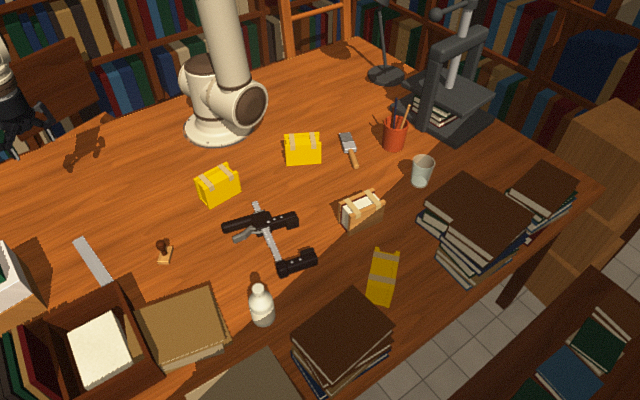

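View pics/top0.png

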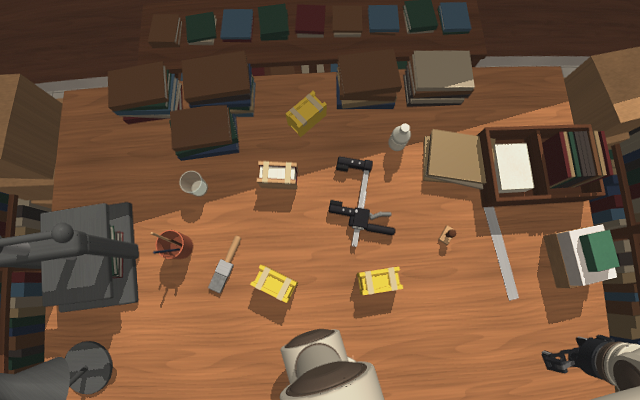

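```bash
python3 - <<'E'
import cv2,numpy as np
a=cv2.imread('pics/top0.png'); b=cv2.imread('pics/scene0.png')
cv2.imwrite('pics/c1.png',cv2.resize(a[140:260,240:420],None,fx=4.4,fy=4.4,interpolation=cv2.INTER_CUBIC))
cv2.imwrite('pics/c2.png',cv2.resize(b[170:310,210:400],None,fx=4.2,fy=4.2,interpolation=cv2.INTER_CUBIC))
E
```

```text
(no output)
```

View pics/c1.png

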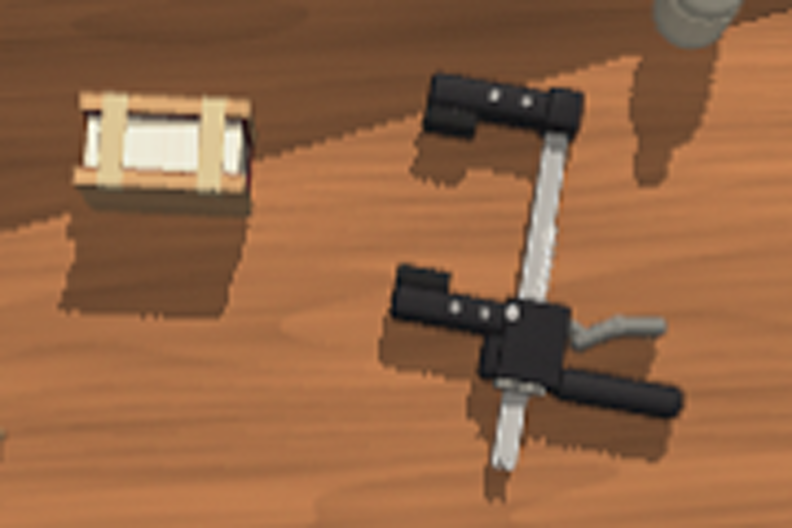

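View pics/c2.png

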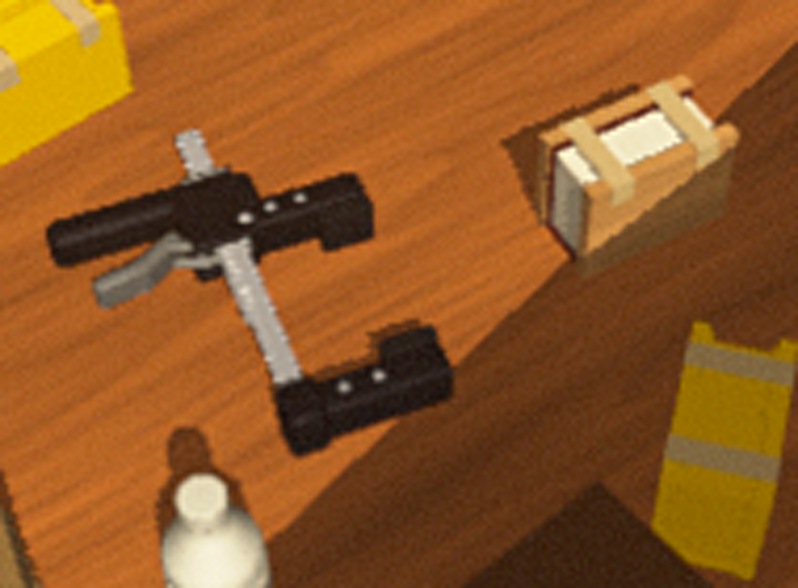

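```bash
cat > h.py <<'E'
import numpy as np,cv2
def ray(c,uv,z):
    K=np.array([[c['fx'],0,c['cx']],[0,c['fy'],c['cy']],[0,0,1.]])
    p=cv2.undistortPoints(np.array(uv,float).reshape(-1,1,2),K,np.array(c['D'])).reshape(-1,2)
    T=c['camera_from_world'];R=T[:3,:3];o=-R.T@T[:3,3]
    d=np.c_[p,np.ones(len(p))]@R
    z=np.broadcast_to(z,(len(p),))
    return o+d*((z-o[2])/d[:,2])[:,None]
def proj(c,P):
    K=np.array([[c['fx'],0,c['cx']],[0,c['fy'],c['cy']],[0,0,1.]])
    T=c['camera_from_world']
    return cv2.projectPoints(np.array(P,float).reshape(-1,1,3),cv2.Rodrigues(T[:3,:3])[0],T[:3,3],K,np.array(c['D']))[0].reshape(-1,2)
def w(cx,cy,yaw,P):
    a=np.radians(yaw);P=np.array(P,float);R=np.array([[np.cos(a),-np.sin(a)],[np.sin(a),np.cos(a)]])
    return np.c_[P[:,:2]@R.T+[cx,cy],P[:,2]]
E
python3 - <<'E'
from h import *
from workcell import imaging
c=imaging.calibration('top'); s=imaging.calibration('scene')
T=c['camera_from_world'];print('cam',-T[:3,:3].T@T[:3,3])
np.set_printoptions(precision=4,suppress=True)
f=lambda L:np.array(L)/4.4+[240,140]-[.4,.4]
g=lambda L:np.array(L)/4.2+[210,170]-[.4,.4]
print('book top',ray(c,f([(80,95),(250,100),(250,185),(75,182)]),.08))
print('book scene',ray(s,g([(541,135),(687,78),(738,130),(588,185)]),.08))
print('farjaw ends top',ray(c,f([(437,75),(583,90),(577,137)]),.04))
print('housing',ray(c,f([(512,302),(570,308),(562,385),(393,315),(400,265),(450,272)]),.04))
print('gripend',ray(c,f([(683,390)]),.03),'tail',ray(c,f([(503,468)]),.02))
print('scene farjaw',ray(s,g([(452,372),(293,430)]),.04),'gripend',ray(s,g([(47,235)]),.03))
E
```

```text
cam [0.33198675 0.00889563 1.13384905]
book top [[0.6648 0.1717 0.08  ]
 [0.6553 0.0613 0.08  ]
 [0.5986 0.0635 0.08  ]
 [0.6066 0.176  0.08  ]]
book scene [[0.5971 0.069  0.08  ]
 [0.6122 0.177  0.08  ]
 [0.6659 0.1731 0.08  ]
 [0.6468 0.067  0.08  ]]
farjaw ends top [[ 0.6785 -0.0636  0.04  ]
 [ 0.6629 -0.1614  0.04  ]
 [ 0.6303 -0.1547  0.04  ]]
housing [[ 0.5205 -0.103   0.04  ]
 [ 0.5145 -0.1408  0.04  ]
 [ 0.464  -0.1317  0.04  ]
 [ 0.516  -0.0244  0.04  ]
 [ 0.5492 -0.031   0.04  ]
 [ 0.5427 -0.0636  0.04  ]]
gripend [[ 0.4575 -0.2124  0.03  ]] tail [[ 0.4139 -0.0914  0.02  ]]
scene farjaw [[ 0.6884 -0.0649  0.04  ]
 [ 0.6685 -0.1622  0.04  ]] gripend [[ 0.4484 -0.2094  0.03  ]]
```

>>> servo_tool(
  moves=[
    [[0,0,0,3.3,-2.07,0.1,8.54],[0,0,0,3.3,-2.07,0.1,8.54],[0,0,0,3.3,-2.07,0.1,8.54],[0,0,0,3.3,-2.07,0.1,8.54],[0,0,0,3.3,-2.07,0.1,8.54],[0,0,0,3.3,-2.07,0.1,8.54],[0,0,0,3.3,-2.07,0.1,8.54],[0,0,0,3.3,-2.07,0.1,8.54],[0,0,0,3.3,-2.07,0.1,8.54],[0,0,0,3.3,-2.07,0.1,8.54],[0,0,0,3.3,-2.07,0.1,8.54],[0,0,0,3.3,-2.07,0.1,8.54]],
  ],
)

```text
time: 1.1
ee_pos: [0.4649, -0.1862, 0.2132]
tcp_rot: [-179.6, 0.2, 13.2]
wrist_force: [0.2, -0.1, 0.7]
opening: 0.0853
```

>>> servo_tool(
  moves=[
    [[0,0,-0.12,0,0,0,8.54],[0,0,-0.12,0,0,0,8.54],[0,0,-0.12,0,0,0,8.54],[0,0,-0.12,0,0,0,8.54],[0,0,-0.12,0,0,0,8.54],[0,0,-0.12,0,0,0,8.54],[0,0,-0.12,0,0,0,8.54],[0,0,-0.12,0,0,0,8.54],[0,0,-0.12,0,0,0,8.54]],
  ],
)

```text
time: 1.85
ee_pos: [0.4694, -0.1767, 0.208]
tcp_rot: [-179.2, -0.4, 77.4]
wrist_force: [0.0, -0.1, -0.3]
opening: 0.0853
```

```bash
python3 - <<'E'
from workcell import bot, imaging
import cv2
o=bot.get_obs(); print(o['time'],o['ee_pos'],o['tcp_rot'],o['opening'],o['q'])
import pickle
pickle.dump(imaging.calibration('wrist'),open('w1.pkl','wb'))
cv2.imwrite("pics/w1.png",imaging.camera('wrist'))
E
```

```text
1.85 [ 0.46938449 -0.17672804  0.20803685] [-179.2202806    -0.42095504   77.35847604] 0.08525825335362769 [-20.80570319  -1.24244814   1.10133931  93.17539558   0.30592326
  81.83073622]
```

View pics/w1.png

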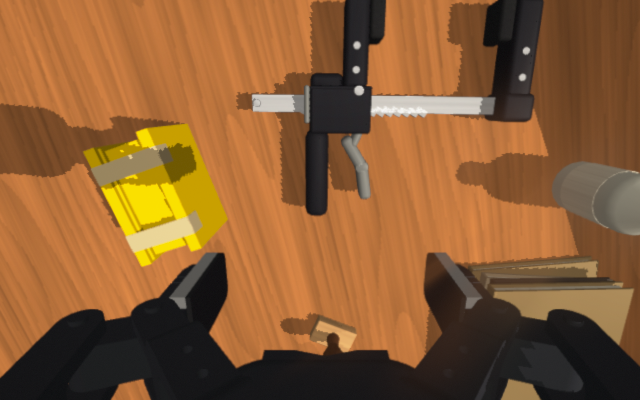

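```bash
python3 - <<'E'
from h import *
import pickle
np.set_printoptions(precision=4,suppress=True)
c=pickle.load(open('w1.pkl','rb'))
im=cv2.imread('pics/w1.png')
cv2.imwrite('pics/w1c.png',cv2.resize(im[0:230,230:550],None,fx=2.5,fy=2.5,interpolation=cv2.INTER_CUBIC))
print('bar z20',ray(c,[(253,103),(490,105)],.02), 'z30',ray(c,[(253,103),(490,105)],.03))
print('far end',ray(c,[(531,119),(543,0)],.04))
print('grip end',ray(c,[(316,214)],.03),'grip sides',ray(c,[(306,180),(327,180)],.03))
print('housing',ray(c,[(371,88),(370,132),(308,130)],.04),'nearjaw back',ray(c,[(347,30),(346,75)],.04))
P=w(.5193,-.119,-11.5,[(-26,-57,20),(154,92,40),(-22,92,40),(-52,-26,40),(4,-26,40),(-46,-109,30),(-106,0,20)])
P=w(.5193,-.119,-11.5,np.array([(-26,-57,20),(154,40,40),(154,-26,40),(-22,40,40),(-52,-26,40),(4,-26,40),(-46,-109,30),(-106,0,20)])/1000.)
print(proj(c,P))
E
```

```text
bar z20 [[ 0.4163 -0.0903  0.02  ]
 [ 0.6368 -0.1411  0.02  ]] z30 [[ 0.4184 -0.0909  0.03  ]
 [ 0.6322 -0.1402  0.03  ]]
far end [[ 0.6631 -0.1594  0.04  ]
 [ 0.68   -0.0635  0.04  ]]
grip end [[ 0.4512 -0.2087  0.03  ]] grip sides [[ 0.4495 -0.1725  0.03  ]
 [ 0.4696 -0.177   0.03  ]]
housing [[ 0.5262 -0.1021  0.04  ]
 [ 0.5183 -0.1396  0.04  ]
 [ 0.4634 -0.1256  0.04  ]] nearjaw back [[ 0.5151 -0.0513  0.04  ]
 [ 0.5069 -0.0866  0.04  ]]
[[338.0262 168.2314]
 [544.4448  58.9576]
 [534.1886 135.7104]
 [342.0616  62.0054]
 [309.9416 139.2478]
 [370.9018 138.1498]
 [319.0066 220.9855]
 [254.2789 111.1591]]
```

View pics/w1c.png

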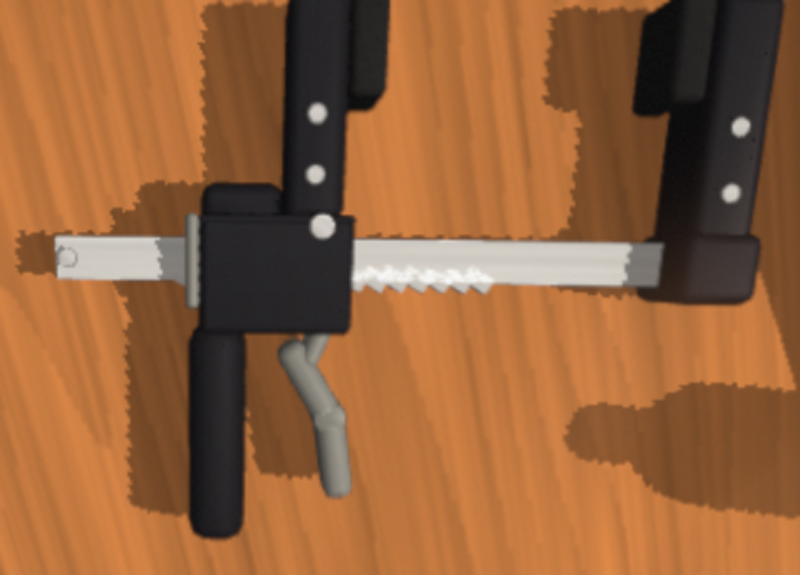

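>>> servo_tool(
  moves=[
    [[-0.007,-0.004,0,0.41,0.24,3.5,8.54],[-0.007,-0.004,0,0.41,0.24,3.5,8.54],[0,0,0,0.41,0.24,3.5,8.54],[0,0,0,0.41,0.24,3.5,8.54],[0,0,0,0,0,1,8.54],[0,0,0,0,0,0,8.54]],
  ],
)

```text
time: 2.4
ee_pos: [0.4824, -0.1622, 0.0535]
tcp_rot: [179.8, 0.1, 77.0]
wrist_force: [-0.9, 0.5, 1.2]
opening: 0.0853
```

```bash
python3 - <<'E'
from workcell import bot, imaging
import cv2
o=bot.get_obs(); print(o['time'],o['ee_pos'],o['tcp_rot'],o['opening'],o['q'])
import pickle
c=imaging.calibration('wrist')
pickle.dump(c,open('w2.pkl','wb'))
cv2.imwrite("pics/w2.png",imaging.camera('wrist'))
from h import *
print(proj(c,w(.520,-.113,-12.7,np.array([(-26,-57,20),(-46,-109,30),(4,-26,40)])/1000.)),proj(c,[o['ee_pos']]))
E
```

```text
2.4 [ 0.48241505 -0.16224079  0.05354162] [1.79762454e+02 8.84982734e-02 7.70025914e+01] 0.08533752597372735 [-1.85518361e+01 -5.11636090e-01 -1.52693298e+01  7.49973097e+01
 -6.50896593e-02  8.44452498e+01]
[[322.87390598 234.24284564]
 [288.89261739 324.63810999]
 [384.75618668 189.24949473]] [[322.99914587 259.8066272 ]]
```

View pics/w2.png

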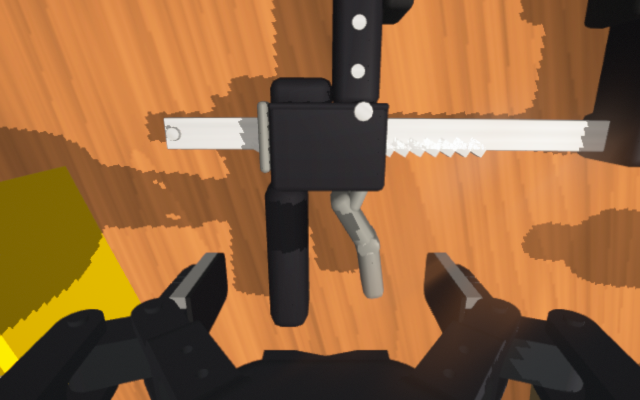

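>>> servo_tool(
  moves=[
    [[0,0,0,0,0,1.7,8.54],[0,0,0,0,0,1.7,8.54],[0,0,0,0,0,1.2,8.54],[0,0,0,0,0,0.3,8.54],[0,0,0,0,0,0,8.54]],
  ],
)

```text
time: 2.87
ee_pos: [0.4876, -0.1652, 0.0139]
tcp_rot: [179.1, 0.2, 76.7]
wrist_force: [-0.6, -0.1, -0.1]
opening: 0.0854
```

```bash
cat > look.py <<'E'
import sys
from workcell import bot, imaging
import cv2,pickle
o=bot.get_obs(); print(o['time'],o['ee_pos'].round(4),o['tcp_rot'].round(2),o['opening'].round(4),o['wrist_force'].round(1))
n=sys.argv[1]
for k in sys.argv[2:]:
    pickle.dump(imaging.calibration(k),open(f'{n}{k}.pkl','wb'))
    cv2.imwrite(f"pics/{n}{k}.png",imaging.camera(k))
E
python3 look.py d wrist
```

```text
Traceback (most recent call last):
  File "look.py", line 4, in <module>
    o=bot.get_obs(); print(o['time'],o['ee_pos'].round(4),o['tcp_rot'].round(2),o['opening'].round(4),o['wrist_force'].round(1))
                                                                                ^^^^^^^^^^^^^^^^^^
AttributeError: 'float' object has no attribute 'round'
```

>>> servo_tool(
  moves=[
    [[0.008,0,-0.005,0.05,-0.3,0.5,8.54],[0.008,0,-0.005,0.05,-0.3,0.5,8.54],[0,0,0,0,0,0,8.54]],
  ],
)

```text
time: 3.12
ee_pos: [0.4833, -0.1636, 0.0066]
tcp_rot: [179.9, 0.2, 77.3]
wrist_force: [0.2, 0.5, 0.8]
opening: 0.0854
```

```bash
sed -i "s/o\['opening'\].round(4)/round(o['opening'],4)/" look.py
python3 look.py d wrist
```

```text
3.1167 [ 0.4833 -0.1636  0.0066] [179.86   0.19  77.27] 0.0854 [0.2 0.5 0.8]
```

View pics/dwrist.png

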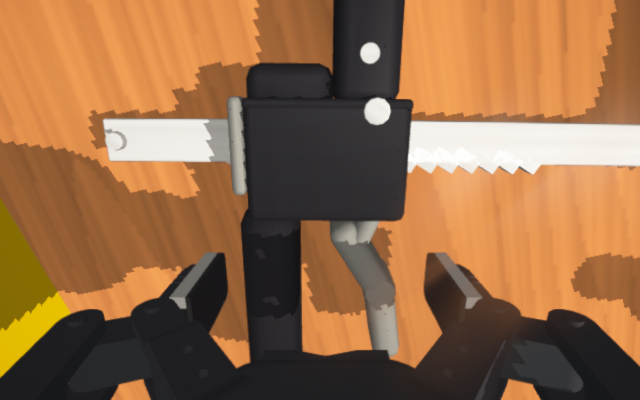

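>>> servo_tool(
  moves=[
    [[0,0,0,0,-0.1,0.35,8.54],[0,0,0,0,0,0,6],[0,0,0,0,0,0,5],[0,0,0,0,0,0,4],[0,0,0,0,0,0,3],[0,0,0,0,0,0,2],[0,0,0,0,0,0,2],[0,0,0,0,0,0,2]],
  ],
  force=30,
)

```text
time: 3.83
ee_pos: [0.4809, -0.1634, 0.0059]
tcp_rot: [179.9, 0.3, 77.3]
wrist_force: [-0.4, 1.0, -1.3]
opening: 0.0356
```

```bash
python3 look.py e wrist top scene
```

```text
3.8333 [ 0.4809 -0.1634  0.0059] [179.93   0.26  77.29] 0.0356 [-0.4  1.  -1.3]
```

View pics/ewrist.png

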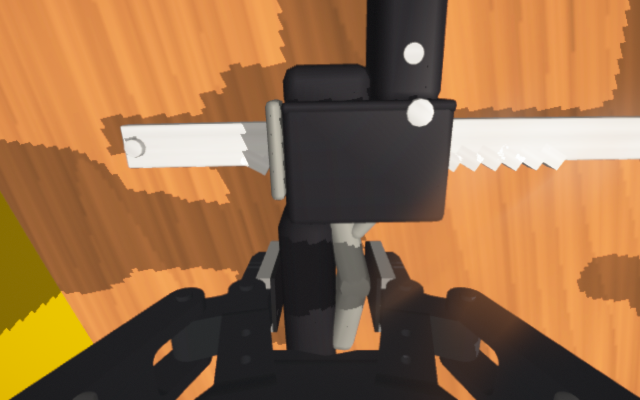

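View pics/etop.png

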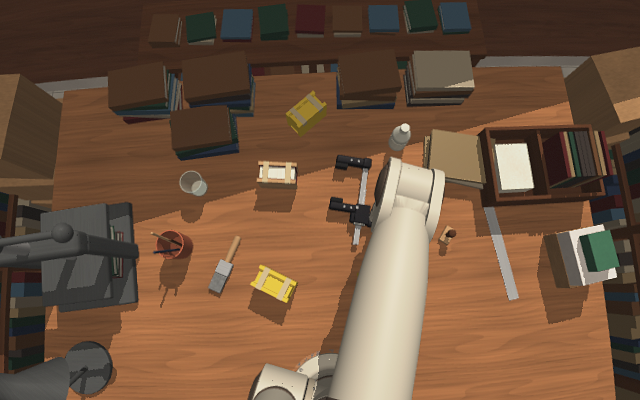

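```bash
python3 - <<'E'
from h import *
import pickle
np.set_printoptions(precision=4,suppress=True)
c=pickle.load(open('ewrist.pkl','rb'))
im=cv2.imread('pics/ewrist.png')
cv2.imwrite('pics/ewc.png',cv2.resize(im[80:240,100:480],None,fx=2.1,fy=2.1,interpolation=cv2.INTER_CUBIC))
print('housing',ray(c,[(455,103),(445,220),(290,220)],.04))
print('bar',ray(c,[(126,147),(640,138)],.026), ray(c,[(126,147)],.02))
for n in 'top','scene':
  im=cv2.imread(f'pics/e{n}.png')
  r=im[130:260,250:400] if n=='top' else im[170:310,210:400]
  cv2.imwrite(f'pics/e{n}c.png',cv2.resize(r,None,fx=4.2,fy=4.2,interpolation=cv2.INTER_CUBIC))
E
```

```text
housing [[ 0.5367 -0.1038  0.04  ]
 [ 0.5289 -0.1415  0.04  ]
 [ 0.4771 -0.1299  0.04  ]]
bar [[ 0.423  -0.0939  0.026 ]
 [ 0.6079 -0.1318  0.026 ]] [[ 0.4193 -0.0938  0.02  ]]
```

View pics/ewc.png

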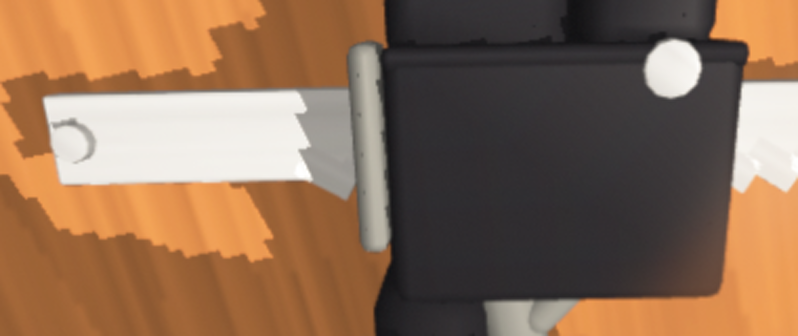

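View pics/etopc.png

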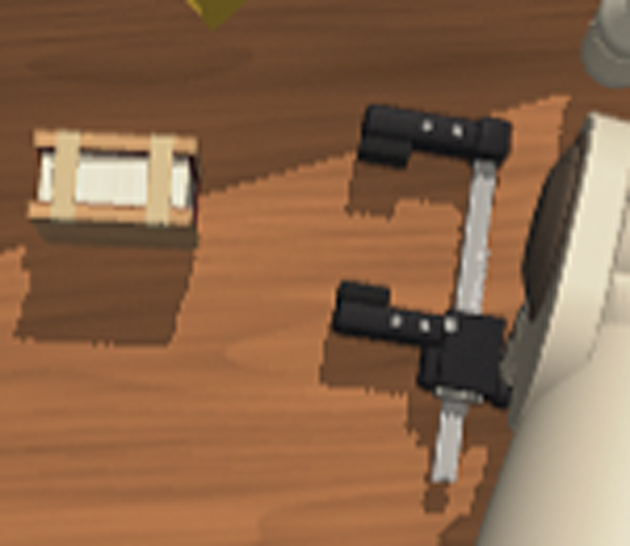

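>>> servo_tool(
  moves=[
    [[0,0,-0.016,0.6,0.2,0.05,2],[0,0,-0.016,0.85,0.28,0.05,2],[0,0,-0.016,0.85,0.28,0.05,2],[0,0,-0.016,0.85,0.28,0.05,2],[0,0,-0.016,0.85,0.28,0,2],[0,0,-0.016,0.85,0.28,0,2],[0,0,-0.016,0.85,0.28,0,2],[0,0,-0.016,0.85,0.28,0,2],[0,0,0,0.4,0.14,0,2],[0,0,0,0,0,0,2]],
  ],
  force=30,
)

```text
time: 4.82
ee_pos: [0.5173, -0.1023, 0.0066]
tcp_rot: [179.8, 1.2, 84.6]
wrist_force: [-1.7, -4.1, 3.1]
opening: 0.0355
```

```bash
python3 look.py f wrist top scene; python3 - <<'E'
import cv2
for n in 'top','scene':
  im=cv2.imread(f'pics/f{n}.png')
  r=im[130:260,250:400] if n=='top' else im[150:310,210:400]
  cv2.imwrite(f'pics/f{n}c.png',cv2.resize(r,None,fx=4,fy=3.7 if 0 else 4,interpolation=cv2.INTER_CUBIC)[:600])
E
```

```text
4.8167 [ 0.5173 -0.1023  0.0066] [179.8    1.22  84.61] 0.0355 [-1.7 -4.1  3.1]
```

View pics/fwrist.png

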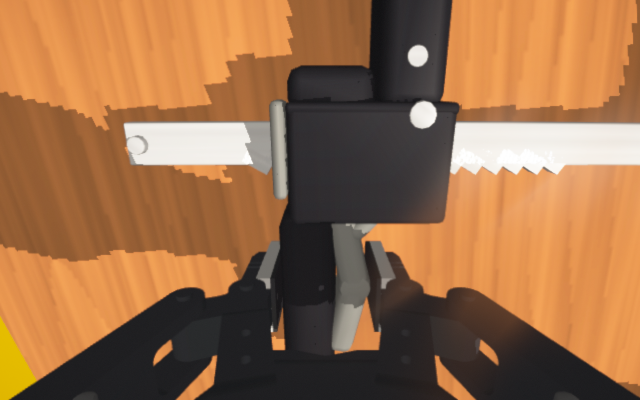

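View pics/ftopc.png

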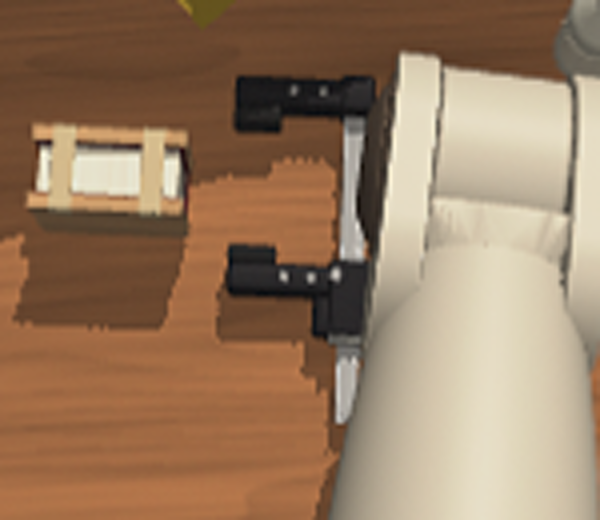

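View pics/fscenec.png

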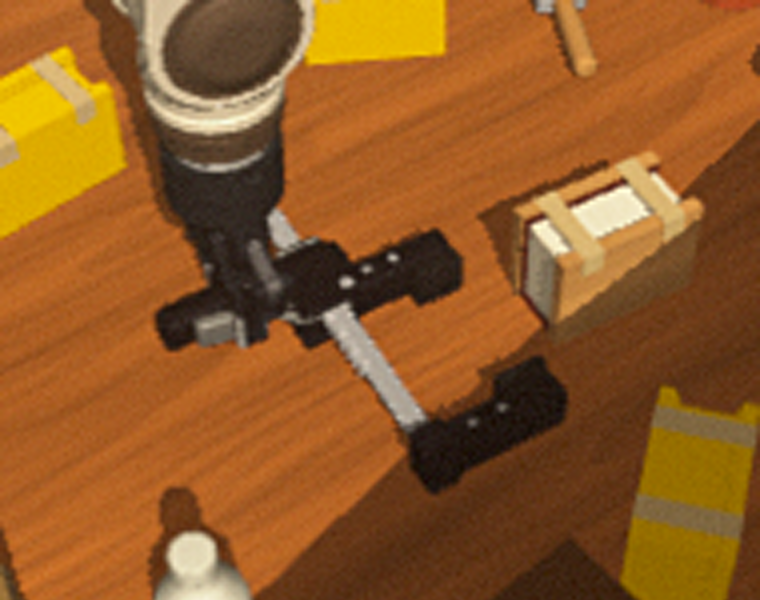

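```bash
python3 - <<'E'
from h import *
im=cv2.imread('pics/ftop.png'); im0=cv2.imread('pics/top0.png')
cv2.imwrite('pics/fb.png',cv2.resize(im[153:200,248:304],None,fx=12,fy=12,interpolation=cv2.INTER_NEAREST))
im=cv2.imread('pics/fscene.png')
cv2.imwrite('pics/fs.png',cv2.resize(im[184:236,330:392],None,fx=11,fy=11,interpolation=cv2.INTER_NEAREST))
E
```

```text
(no output)
```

View pics/fb.png

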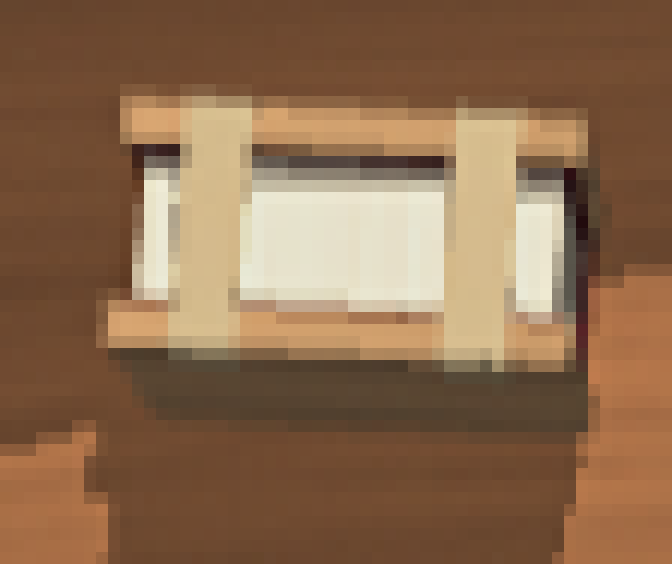

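View pics/fs.png

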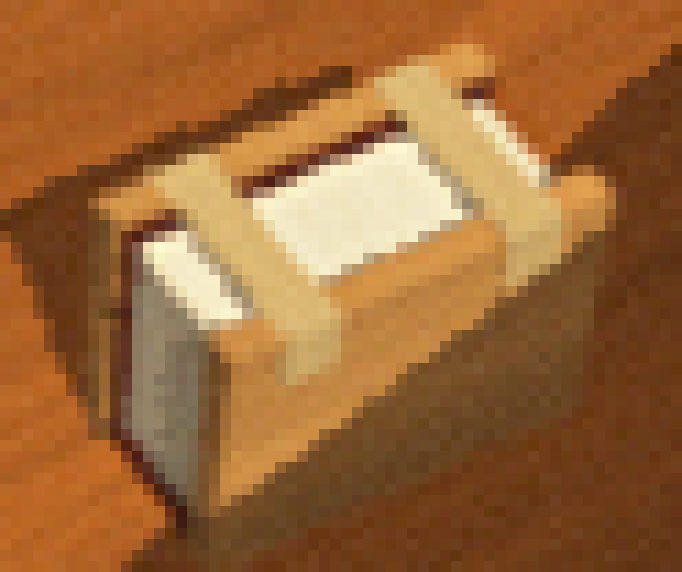

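```bash
python3 - <<'E'
from h import *
import pickle
np.set_printoptions(precision=4,suppress=True)
c=pickle.load(open('ftop.pkl','rb'));s=pickle.load(open('fscene.pkl','rb'));wr=pickle.load(open('fwrist.pkl','rb'))
def show(P):
    a=np.degrees(np.arctan2(-(P[0,0]-P[1,0]),(P[0,1]-P[1,1]))),np.degrees(np.arctan2(-(P[3,0]-P[2,0]),(P[3,1]-P[2,1])))
    print(P.mean(0),a,[np.linalg.norm(P[i]-P[j]).round(4) for i,j in((0,1),(2,3),(0,3),(1,2))])
show(ray(c,np.array([(121,96),(588,109),(577,362),(108,348)])/12+[247.5,152.5],.08))
# bottom near edge on counter (150,420),(588,432)
P=ray(c,np.array([(150,418),(588,432)])/12+[247.5,152.5],0);print(P,np.degrees(np.arctan2(-(P[0]-P[1])[0],(P[0]-P[1])[1])))
show(ray(s,np.array([(610,180),(228,350),(103,205),(480,50)])/11+[329.5,183.5],.08))
# clamp in wrist view
P=ray(wr,[(459,105),(444,221),(291,221)],.04);print('housing',P)
P=ray(wr,[(129,144),(640,144)],.026);print('bar',P,np.degrees(np.arctan2(*(P[1]-P[0])[1::-1])))
# clamp in top view
f=lambda L:np.array(L)/4+[249.5,129.5]
P=ray(c,f([(236,77),(374,78),(229,292),(237,247),(275,247)]),.04);print('top clamp',P)
from scipy.spatial.transform import Rotation
E
```

```text
[0.6313 0.1189 0.08  ] (np.float64(-4.822809502432768), np.float64(-4.847960502189277)) [np.float64(0.1117), np.float64(0.1108), np.float64(0.062), np.float64(0.062)]
[[0.607  0.1788 0.    ]
 [0.5974 0.0683 0.    ]] -4.944317466655607
[0.6316 0.1213 0.08  ] (np.float64(-5.891855215468586), np.float64(-6.7570776199109375)) [np.float64(0.1098), np.float64(0.1089), np.float64(0.0518), np.float64(0.0534)]
housing [[ 0.5662 -0.0364  0.04  ]
 [ 0.5619 -0.0746  0.04  ]
 [ 0.5096 -0.0696  0.04  ]]
bar [[ 0.4527 -0.0396  0.026 ]
 [ 0.6397 -0.0569  0.026 ]] -5.295293359284969
top clamp [[ 0.7079  0.0256  0.04  ]
 [ 0.7017 -0.0772  0.04  ]
 [ 0.5449  0.0382  0.04  ]
 [ 0.578   0.0309  0.04  ]
 [ 0.5765  0.0032  0.04  ]]
```

>>> servo_tool(
  moves=[
    [[0,0.01,0,0.6,-0.03,0,2],[0,0.01,0,0.9,-0.03,0,2],[0,0,0,0.9,-0.03,0,2],[0,0,0,0.9,-0.03,0,2],[0,0,0,0.9,-0.03,0,2],[0,0,0,0.9,-0.03,0,2],[0,0,0,0.9,-0.03,0,2],[0,0,0,0.9,-0.03,0,2],[0,0,0,0.9,-0.03,0,2],[0,0,0,0.9,-0.03,0,2],[0,0,0,0.5,-0.03,0,2],[0,0,0,0,0,0,2]],
  ],
  force=30,
)

```text
time: 5.97
ee_pos: [0.5223, -0.0018, 0.0062]
tcp_rot: [179.8, -0.0, 84.5]
wrist_force: [0.5, -4.1, 2.1]
opening: 0.0354
```

```bash
python3 look.py g wrist top scene; python3 - <<'E'
import cv2
for n in 'top','scene':
  im=cv2.imread(f'pics/g{n}.png')
  r=im[130:260,230:380] if n=='top' else im[150:310,230:420]
  cv2.imwrite(f'pics/g{n}c.png',cv2.resize(r,None,fx=4,fy=4,interpolation=cv2.INTER_CUBIC)[:600])
E
```

```text
5.9667 [ 0.5223 -0.0018  0.0062] [ 1.7982e+02 -1.0000e-02  8.4490e+01] 0.0354 [ 0.5 -4.1  2.1]
```

View pics/gwrist.png

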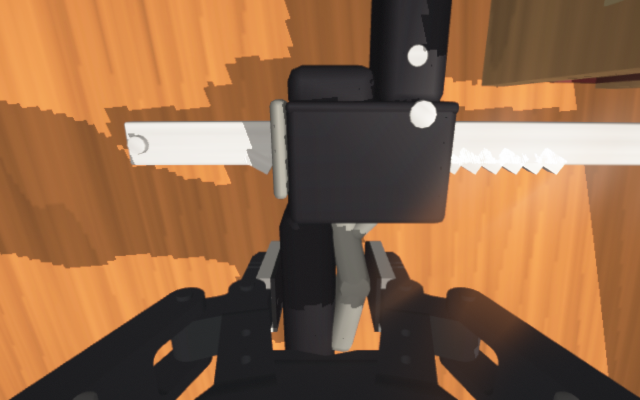

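View pics/gtopc.png

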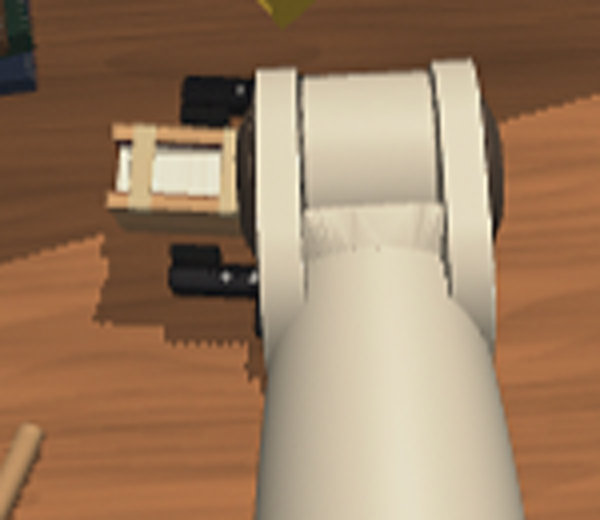

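View pics/gscenec.png

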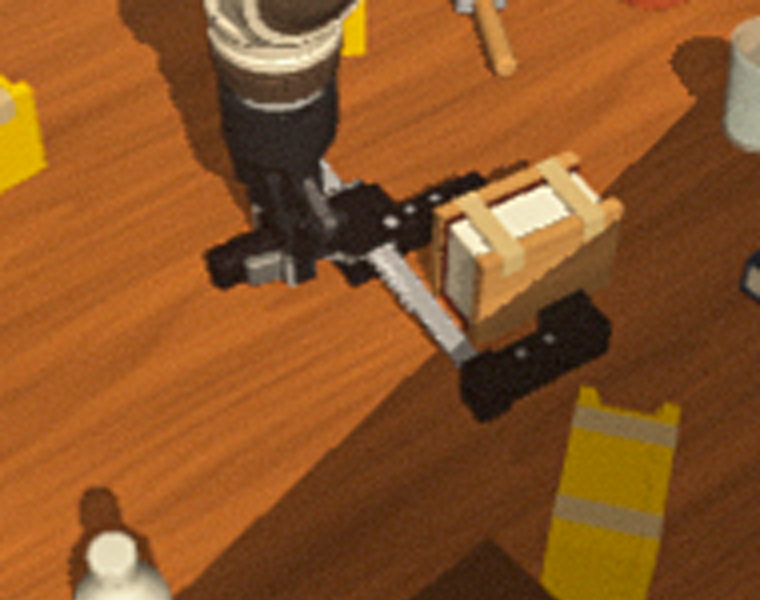

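```bash
python3 - <<'E'
from h import *
import pickle
np.set_printoptions(precision=4,suppress=True)
c=pickle.load(open('gtop.pkl','rb'));wr=pickle.load(open('gwrist.pkl','rb'));s=pickle.load(open('gscene.pkl','rb'))
f=lambda L:np.array(L)/4+[229.5,129.5]
P=ray(c,f([(173,252),(219,252),(185,115),(231,115)]),.037);print('pads',P)
print('expected', w(.5657,.0516,-5,np.array([(10,92,37),(10,56,37),(95,92,37),(95,56,37)])/1e3))
P=ray(wr,[(459,105),(444,221),(291,221)],.04);print('housing',P)
P=ray(wr,[(129,144),(640,144)],.026);print('bar',P,np.degrees(np.arctan2(*(P[1]-P[0])[1::-1])))
# book bottom/near end in wrist: board top edge? 
print('book edge wrist z0',ray(wr,[(484,84),(640,79)],.0))
im=cv2.imread('pics/gscene.png')
cv2.imwrite('pics/gs.png',cv2.resize(im[185:260,330:392],None,fx=8,fy=8,interpolation=cv2.INTER_CUBIC))
E
```

```text
pads [[0.5805 0.1362 0.037 ]
 [0.5787 0.1026 0.037 ]
 [0.6846 0.1245 0.037 ]
 [0.6827 0.0902 0.037 ]]
expected [[0.5837 0.1424 0.037 ]
 [0.5805 0.1065 0.037 ]
 [0.6684 0.135  0.037 ]
 [0.6652 0.0991 0.037 ]]
housing [[0.5717 0.0632 0.04  ]
 [0.5669 0.025  0.04  ]
 [0.5146 0.0301 0.04  ]]
bar [[0.4573 0.0606 0.026 ]
 [0.6454 0.0427 0.026 ]] -5.414032514680456
book edge wrist z0 [[0.5979 0.0695 0.    ]
 [0.6658 0.0659 0.    ]]
```

View pics/gs.png

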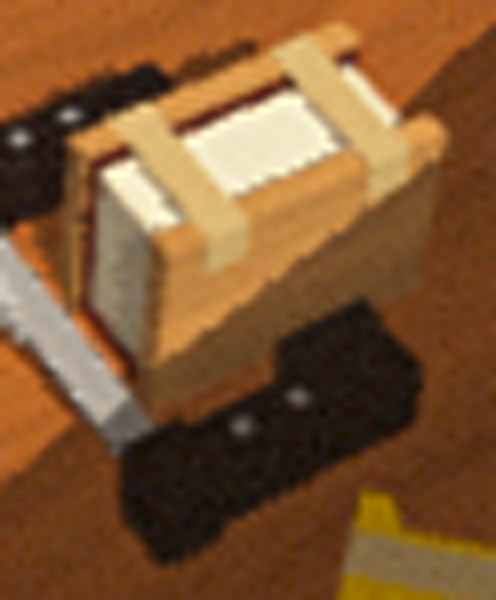

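>>> servo_tool(
  moves=[
    [[0,0,0,0.3,0,0.1,2],[0,0,0,0.15,0,0.1,2],[0,0,0,0,0.2,0,4.0],[0,0,0,0,0.27,0,4.6],[0,0,0,0,0.3,0,5.2],[0,0,0,0,0.3,0,5.8],[0,0,0,0,0.3,0,6.3],[0,0,0,0,0.25,0,6.6],[0,0,0,0,0,0,6.6],[0,0,0,0,0,0,6.6]],
  ],
  force=30,
)

```text
time: 6.95
ee_pos: [0.5387, -0.002, 0.0043]
tcp_rot: [-179.9, -0.0, 84.3]
wrist_force: [-2.7, 1.1, 0.5]
opening: 0.0657
```

```bash
python3 look.py h wrist
```

```text
6.95 [ 0.5387 -0.002   0.0043] [-1.7995e+02 -1.0000e-02  8.4290e+01] 0.0657 [-2.7  1.1  0.5]
```

View pics/hwrist.png

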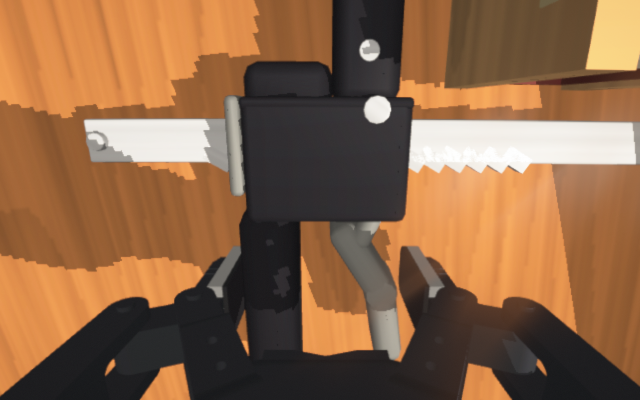

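>>> servo_tool(
  moves=[
    [[0,0,0,0,-0.1,0,6.0],[0,0,0,0,-0.2,0,5.4],[0,0,0,0,-0.25,0,4.8],[0,0,0,0,-0.25,0,4.2],[0,0,0,0,-0.25,0,3.6],[0,0,0,0,-0.1,0,2],[0,0,0,0,0,0,2],[0,0,0,0.2,0,0,2],[0,0,0,0.2,0,0,2],[0,0,0,0,0,0,2]],
  ],
  force=30,
)

```text
time: 7.83
ee_pos: [0.5288, 0.0023, 0.0077]
tcp_rot: [179.7, 0.1, 84.2]
wrist_force: [-0.6, 1.0, 1.9]
opening: 0.0354
```

```bash
python3 look.py i wrist; python3 - <<'E'
from h import *
import pickle
np.set_printoptions(precision=4,suppress=True)
wr=pickle.load(open('hwrist.pkl','rb'))
print('h housing',ray(wr,[(405,220)],.04))
E
```

```text
7.8333 [0.5288 0.0023 0.0077] [1.7967e+02 1.2000e-01 8.4210e+01] 0.0354 [-0.6  1.   1.9]
h housing [[0.5697 0.0272 0.04  ]]
```

View pics/iwrist.png

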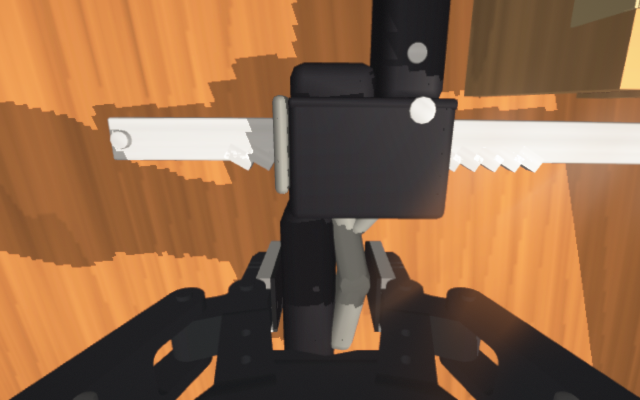

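>>> servo_tool(
  moves=[
    [[0,0,0,0,0.2,0.1,4.0],[0,0,0,0,0.27,0.1,4.6],[0,0,0,0,0.28,0.1,5.2],[0,0,0,0,0.28,0.1,5.8],[0,0,0,0,0.27,0,6.3],[0,0,-0.004,0,0.2,0,6.7],[0,0,0,0,0,0,6.7],[0,0,0,0,0,0,6.7]],
  ],
  force=26,
)

```text
time: 8.55
ee_pos: [0.5444, 0.0016, 0.0021]
tcp_rot: [179.9, 0.0, 84.6]
wrist_force: [-0.7, 0.3, -0.3]
opening: 0.0674
```

>>> servo_tool(
  moves=[
    [[0,0,0,0,-0.12,0,6.0],[0,0,0,0,-0.27,0,5.4],[0,0,0,0,-0.3,0,4.8],[0,0,0,0,-0.3,0,4.2],[0,0,0,0,-0.3,0,3.6],[0,0,0,0,-0.1,0,2],[0,0,0,0,0,0,2],[0,0,0,0,0,0,2]],
  ],
  force=26,
)

```text
time: 9.22
ee_pos: [0.5317, 0.003, 0.0049]
tcp_rot: [179.5, -0.0, 84.6]
wrist_force: [1.0, 1.1, 3.5]
opening: 0.0356
```

```bash
python3 look.py j wrist scene top; python3 - <<'E'
import cv2
for n in 'top','scene':
  im=cv2.imread(f'pics/j{n}.png')
  r=im[130:260,230:380] if n=='top' else im[160:290,260:420]
  cv2.imwrite(f'pics/j{n}c.png',cv2.resize(r,None,fx=4.6,fy=4.6,interpolation=cv2.INTER_CUBIC)[:600])
E
```

```text
9.2167 [0.5317 0.003  0.0049] [ 1.7952e+02 -1.0000e-02  8.4560e+01] 0.0356 [1.  1.1 3.5]
```

View pics/jwrist.png

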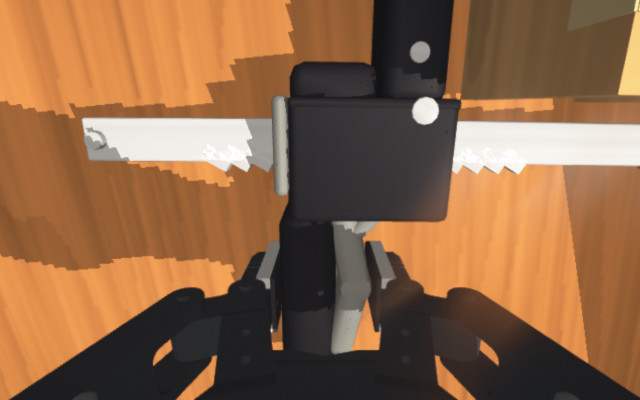

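View pics/jscenec.png

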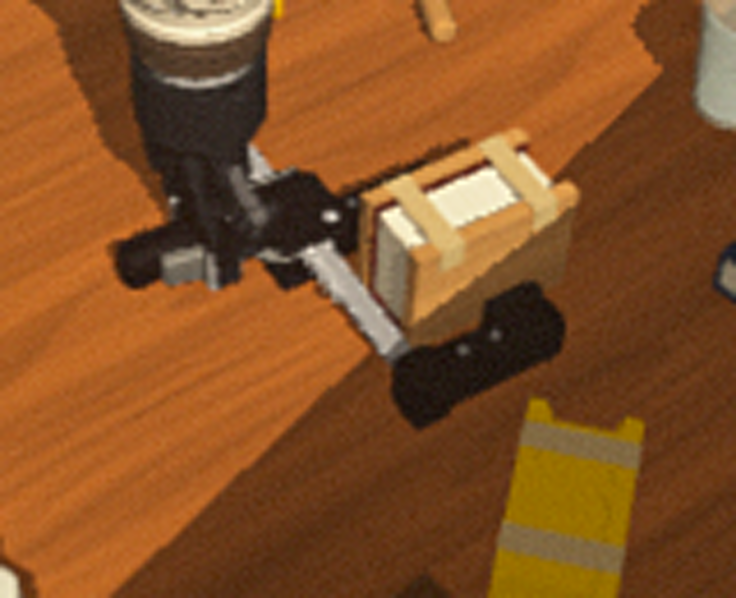

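View pics/jtopc.png

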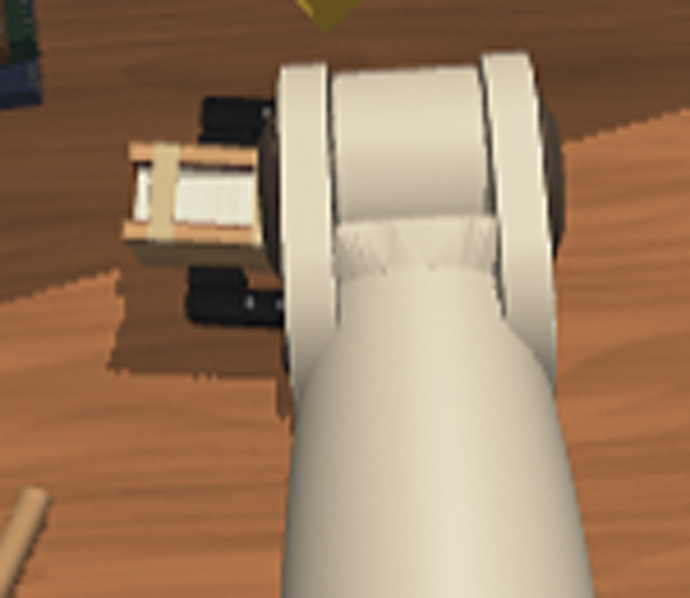

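>>> servo_tool(
  moves=[
    [[0,0,0,0,0.2,0.1,4.0],[0,0,0,0,0.27,0.1,4.6],[0,0,0,0,0.28,0.1,5.2],[0,0,0,0,0.28,0,5.8],[0,0,0,0,0.27,0,6.3],[0,0,0,0,0.2,0,6.7],[0,0,0,0,0,0,6.7],[0,0,0,0,0,0,6.7]],
  ],
  force=26,
)

```text
time: 10.03
ee_pos: [0.5468, 0.0013, 0.0]
tcp_rot: [179.8, 0.0, 84.6]
wrist_force: [-1.5, -0.8, 0.9]
opening: 0.0667
```

>>> servo_tool(
  moves=[
    [[0.004,0,0,0,-0.12,0,6.0],[0.004,0,0,0,-0.27,0,5.4],[0,0,0,0,-0.3,0,4.8],[0,0,0,0,-0.3,0,4.2],[0,0,0,0,-0.27,0,3.6],[0,0,0,0,-0.1,0,2],[0,0,0,-0.15,0,0,2],[0,0,0,-0.15,0,0,2],[0,0,0,0,0,0,2]],
  ],
  force=26,
)

```text
time: 10.78
ee_pos: [0.5343, 0.0002, 0.0032]
tcp_rot: [180.0, -0.1, 84.7]
wrist_force: [-0.6, 0.3, 1.5]
opening: 0.0359
```

```bash
python3 look.py k wrist scene top; python3 - <<'E'
import cv2
for n in 'top','scene':
  im=cv2.imread(f'pics/k{n}.png')
  r=im[130:260,230:380] if n=='top' else im[160:290,260:420]
  cv2.imwrite(f'pics/k{n}c.png',cv2.resize(r,None,fx=4.6,fy=4.6,interpolation=cv2.INTER_CUBIC)[:600])
E
```

```text
10.7833 [5.343e-01 2.000e-04 3.200e-03] [ 1.7998e+02 -9.0000e-02  8.4670e+01] 0.0359 [-0.6  0.3  1.5]
```

View pics/kwrist.png

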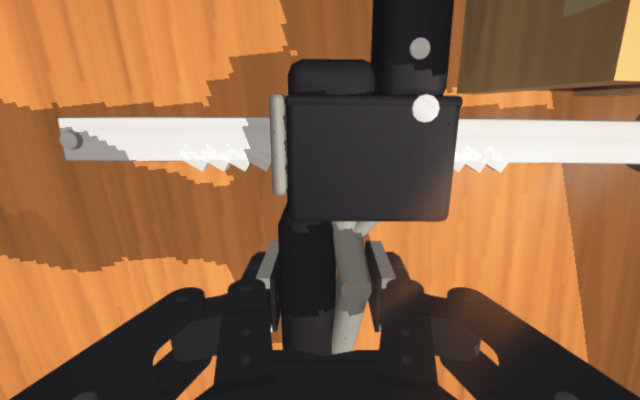

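View pics/kscenec.png

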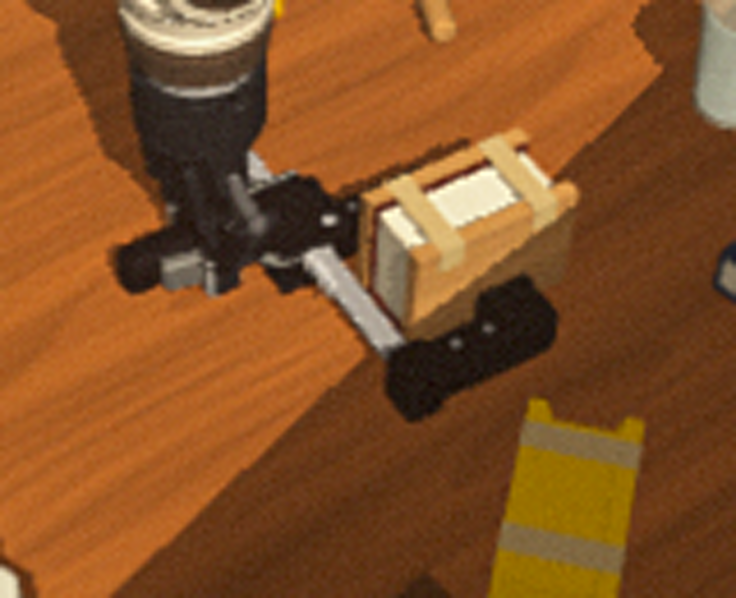

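View pics/ktopc.png

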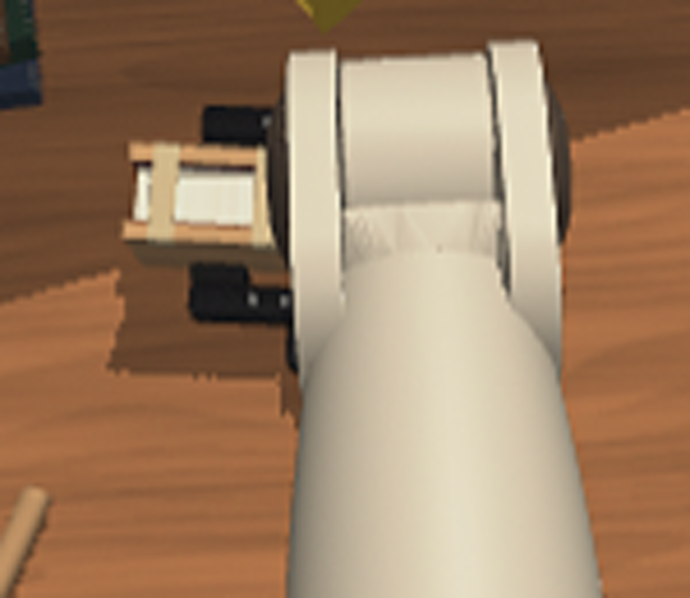

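>>> servo_tool(
  moves=[
    [[0,0,0,0,0.2,0,4.0],[0,0,0,0,0.28,0,4.6],[0,0,0,0,0.3,0,5.2],[0,0,0,0,0.3,0,5.8],[0,0,0,0,0.28,0,6.3],[0,0,0,0,0.2,0,6.7],[0,0,0,0,0,0,6.7],[0,0,0,0,0,0,6.7]],
  ],
  force=26,
)

```text
time: 11.6
ee_pos: [0.5498, -0.0023, 0.0014]
tcp_rot: [-179.7, 0.0, 84.6]
wrist_force: [-2.8, 0.2, 1.9]
opening: 0.0669
```

>>> servo_tool(
  moves=[
    [[0,0,0,0,-0.12,0,6.0],[0,0,0,0,-0.27,0,5.4],[0,0,0,0,-0.3,0,4.8],[0,0,0,0,-0.28,0,4.2],[0,0,0,0,-0.26,0,3.6],[0,0,0,0,-0.1,0,2],[0,0,0,0,0,0,2],[0,0,0,0,0,0,2],[0,0,0,0,0,0,2]],
  ],
  force=26,
)

```text
time: 12.35
ee_pos: [0.5374, -0.0012, 0.0047]
tcp_rot: [179.9, 0.0, 84.6]
wrist_force: [-0.6, 0.5, 2.1]
opening: 0.0358
```

```bash
python3 look.py l wrist scene top; python3 - <<'E'
import cv2
for n in 'top','scene':
  im=cv2.imread(f'pics/l{n}.png')
  r=im[130:260,230:380] if n=='top' else im[160:290,260:420]
  cv2.imwrite(f'pics/l{n}c.png',cv2.resize(r,None,fx=4.6,fy=4.6,interpolation=cv2.INTER_CUBIC)[:600])
E
```

```text
12.35 [ 0.5374 -0.0012  0.0047] [1.7993e+02 5.0000e-02 8.4570e+01] 0.0358 [-0.6  0.5  2.1]
```

View pics/lwrist.png

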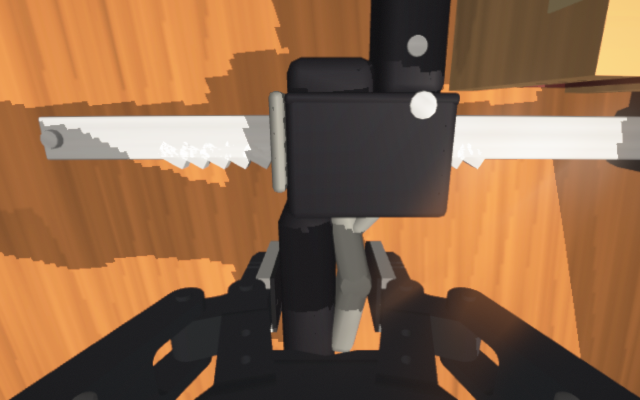

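View pics/lscenec.png

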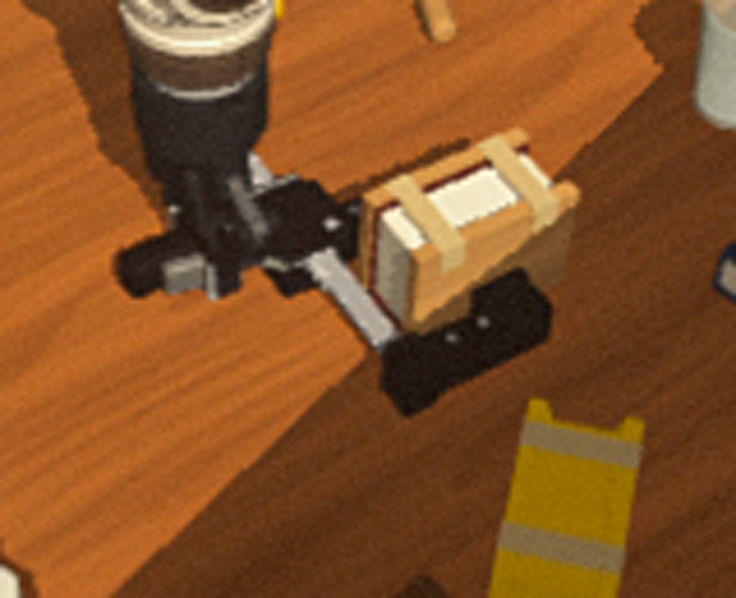

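View pics/ltopc.png

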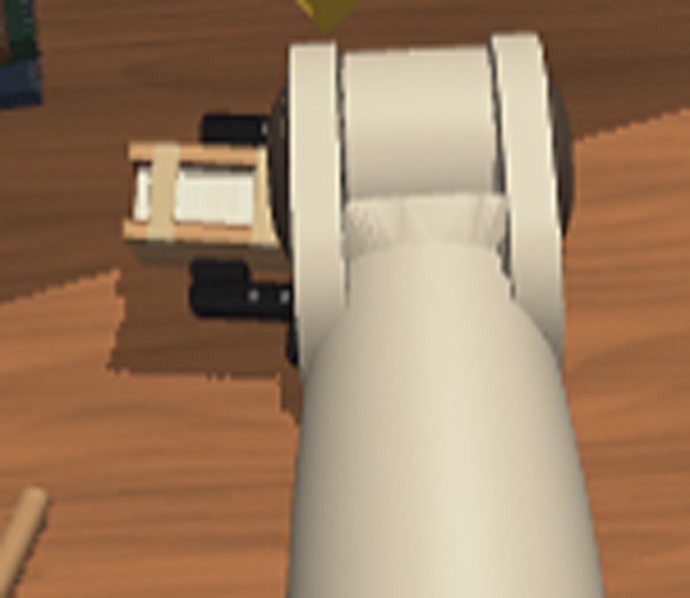

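>>> servo_tool(
  moves=[
    [[0,0,0,0,0.2,0,4.0],[0,0,0,0,0.28,0,4.6],[0,0,0,0.05,0.3,0,5.2],[0,0,0,0.05,0.3,0,5.8],[0,0,0,0.05,0.28,0,6.3],[0,0,0,0,0.2,0,6.7],[0,0,0,0,0,0,6.7],[0,0,0,0,0,0,6.7]],
  ],
  force=26,
)

```text
time: 13.17
ee_pos: [0.5535, -0.0015, 0.0032]
tcp_rot: [-179.8, 0.1, 84.6]
wrist_force: [-2.4, 0.5, 2.3]
opening: 0.0669
```

>>> servo_tool(
  moves=[
    [[0,0,0,0,-0.12,0,6.0],[0,0,0,0,-0.27,0,5.4],[0,0,0,0,-0.28,0,4.8],[0,0,0,0,-0.26,0,4.2],[0,0,0,0,-0.24,0,3.6],[0,0,0,0,-0.1,0,2],[0,0,0,0,0,0,2],[0,0,0,0,0,0,2],[0,0,0,0,0,0,2]],
  ],
  force=26,
)

```text
time: 13.92
ee_pos: [0.5409, 0.0002, 0.0067]
tcp_rot: [180.0, 0.0, 84.6]
wrist_force: [-1.1, 0.7, 1.2]
opening: 0.0358
```

```bash
python3 look.py m wrist scene top; python3 - <<'E'
import cv2
for n in 'top','scene':
  im=cv2.imread(f'pics/m{n}.png')
  r=im[130:260,230:380] if n=='top' else im[160:290,260:420]
  cv2.imwrite(f'pics/m{n}c.png',cv2.resize(r,None,fx=4.6,fy=4.6,interpolation=cv2.INTER_CUBIC)[:600])
E
```

```text
13.9167 [5.409e-01 2.000e-04 6.700e-03] [1.7997e+02 4.0000e-02 8.4600e+01] 0.0358 [-1.1  0.7  1.2]
```

View pics/mwrist.png

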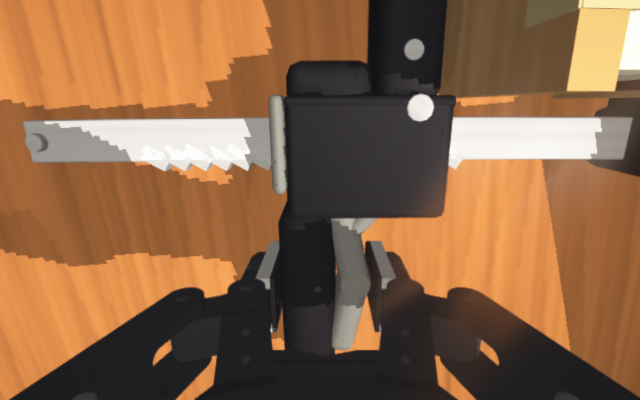

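View pics/mscenec.png

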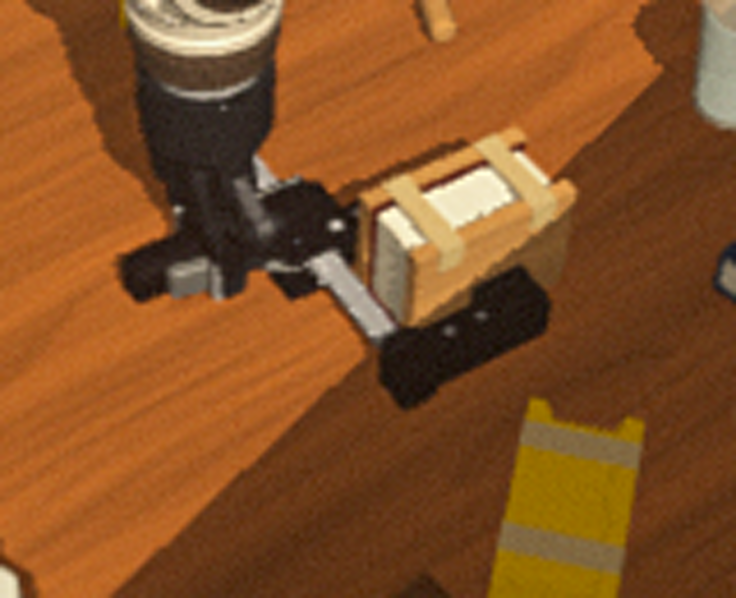

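View pics/mtopc.png

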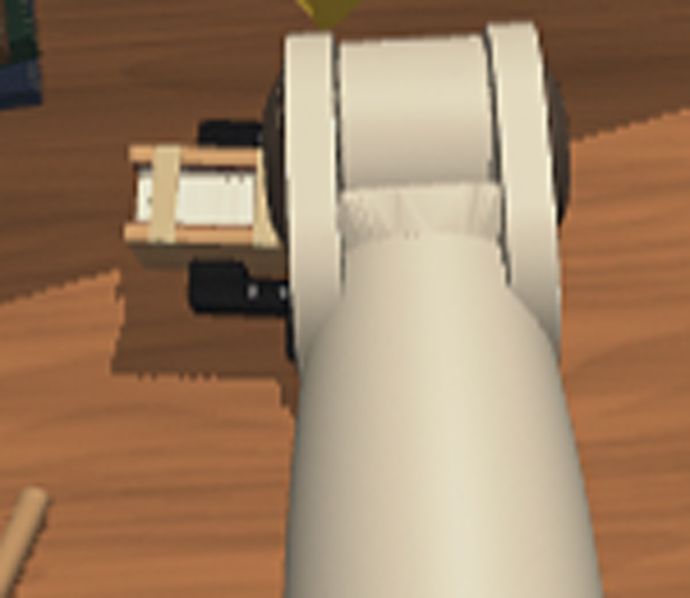

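```bash
python3 - <<'E'
from h import *
import pickle
np.set_printoptions(precision=4,suppress=True)
for n,t,hc in (('d',(106,139),(404,219)),('e',(127,147),(445,220)),('i',(111,139),(445,217)),('j',(86,139),(447,219)),('k',(63,139),(447,218)),('l',(43,138),(446,215)),('m',(28,141),(443,215))):
    wr=pickle.load(open(n+'wrist.pkl','rb'))
    T=ray(wr,[t],.026)[0];H=ray(wr,[hc],.04)[0]
    x=np.array([.996,-.087]) if n not in 'de' else np.array([.978,-.208])
    print(n,(T-H)[:2]@x-(-.110))
    
c=pickle.load(open('mtop.pkl','rb'))
im=cv2.imread('pics/mtop.png')
cv2.imwrite('pics/mb.png',cv2.resize(im[153:200,248:304],None,fx=12,fy=12,interpolation=cv2.INTER_NEAREST))
im=cv2.imread('pics/mscene.png')
cv2.imwrite('pics/ms.png',cv2.resize(im[185:260,330:392],None,fx=8,fy=8,interpolation=cv2.INTER_CUBIC))
E
```

```text
d 0.0031154445818710463
e -0.003112000843543794
i -0.010095619650672988
j -0.01730141225290431
k -0.02441155737768526
l -0.03289804020030325
m -0.040446784365659114
```

View pics/mb.png

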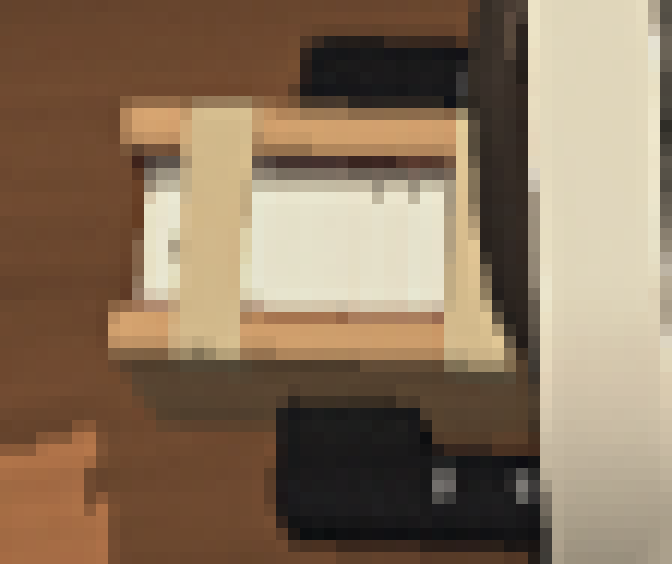

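View pics/ms.png

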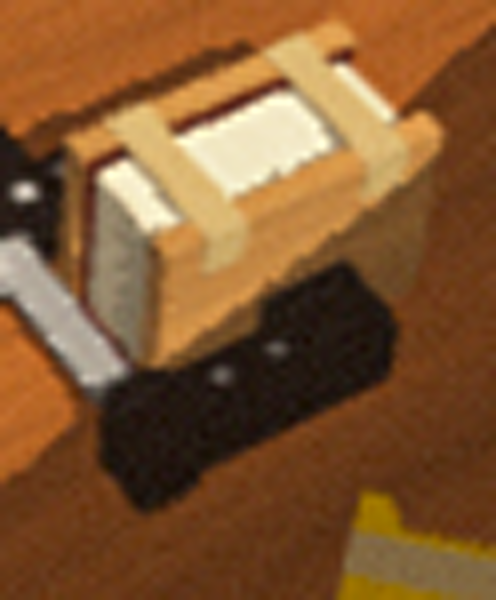

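>>> servo_tool(
  moves=[
    [[0,0,0,0,0.2,0.1,4.0],[0,0,0,0,0.27,0.1,4.6],[0,0,0,0,0.28,0.1,5.2],[0,0,0,0,0.28,0,5.8],[0,0,0,0,0.26,0,6.3],[0,0,0,0,0.18,0,6.7],[0,0,0,0,0,0,6.7],[0,0,0,0,0,0,6.7]],
  ],
  force=26,
)

```text
time: 14.73
ee_pos: [0.5551, -0.0022, 0.0029]
tcp_rot: [-179.8, 0.2, 84.6]
wrist_force: [-2.1, 0.4, 0.5]
opening: 0.0668
```

```bash
python3 look.py n wrist
```

```text
14.7333 [ 0.5551 -0.0022  0.0029] [-1.7976e+02  1.5000e-01  8.4610e+01] 0.0668 [-2.1  0.4  0.5]
```

View pics/nwrist.png

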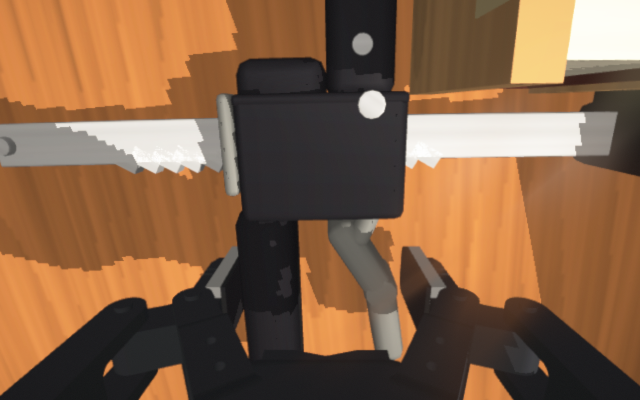

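```bash
python3 - <<'E'
from h import *
import pickle
x=np.array([.996,-.087])
# tail end/rivet centre, last tooth tip (z~.03?), housing corner
for n,riv,hc in (('h',(97,141),(404,220)),('i',(120,139),(445,217)),('j',(96,138),(447,219)),('k',(72,139),(447,218)),('l',(53,138),(446,215)),('m',(38,142),(443,215)),('n',(5,146),(403,218))):
    wr=pickle.load(open(n+'wrist.pkl','rb'))
    H=ray(wr,[hc],.04)[0]
    for z in (.015,.02,.026): print(n,z,((ray(wr,[riv],z)[0]-H)[:2]@x*1000).round(1),end=' | ')
    print()
cv2.imwrite('pics/mn.png',np.vstack([cv2.resize(cv2.imread(f'pics/{n}wrist.png')[90:230,360:640],None,fx=2,fy=2)for n in 'mn']))
E
```

```text
h 0.015 -116.1 | h 0.02 -112.7 | h 0.026 -108.6 | 
i 0.015 -123.4 | i 0.02 -120.4 | i 0.026 -116.7 | 
j 0.015 -131.0 | j 0.02 -127.6 | j 0.026 -123.6 | 
k 0.015 -139.5 | k 0.02 -135.7 | k 0.026 -131.1 | 
l 0.015 -148.2 | l 0.02 -144.1 | l 0.026 -139.1 | 
m 0.015 -156.2 | m 0.02 -151.9 | m 0.026 -146.7 | 
n 0.015 -152.8 | n 0.02 -147.8 | n 0.026 -141.9 |
```

View pics/mn.png

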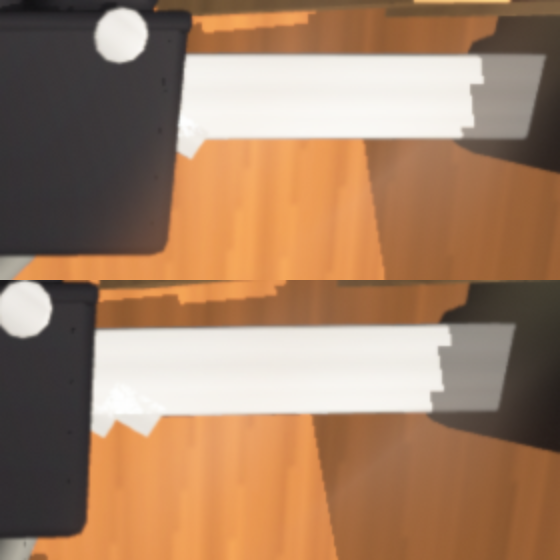

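```bash
python3 - <<'E'
from h import *
import pickle
x=np.array([.996,-.087])
for n,p,hc in (('m',(632,117),(443,215)),('n',(617,112),(403,218)),('h',(634,123),(404,220))):
    wr=pickle.load(open(n+'wrist.pkl','rb'))
    H=ray(wr,[hc],.04)[0]
    for z in (.015,.02,.026): print(n,z,((ray(wr,[p],z)[0]-H)[:2]@x*1000).round(1),end=' | ')
    print()
E
```

```text
m 0.015 81.6 | m 0.02 77.1 | m 0.026 71.6 | 
n 0.015 85.7 | n 0.02 81.5 | n 0.026 76.3 | 
h 0.015 94.8 | h 0.02 90.2 | h 0.026 84.6 |
```

>>> servo_tool(
  moves=[
    [[0,0,0,0.05,-0.12,0,6.0],[0,0,0,0,-0.24,0,5.4],[0,0,0,0,-0.26,0,4.8],[0,0,0,0,-0.26,0,4.2]],
  ],
  force=26,
)

```text
time: 15.12
ee_pos: [0.5462, -0.0013, 0.0055]
tcp_rot: [-179.8, 0.2, 84.6]
wrist_force: [1.6, 3.0, -3.9]
opening: 0.0426
```

>>> servo_tool(
  moves=[
    [[0,0,0,0,-0.15,0,3.6],[0,0,0,0,-0.1,0,2],[0,0,0,0,0,0,2],[0,0,0,0,0,0,2]],
  ],
  force=26,
)

```text
time: 15.45
ee_pos: [0.5434, -0.0001, 0.0062]
tcp_rot: [-179.9, 0.1, 84.7]
wrist_force: [-1.3, -0.1, 1.7]
opening: 0.0362
```

```bash
python3 look.py o wrist top scene
```

```text
15.45 [ 5.434e-01 -1.000e-04  6.200e-03] [-1.7992e+02  1.2000e-01  8.4670e+01] 0.0362 [-1.3 -0.1  1.7]
```

View pics/owrist.png

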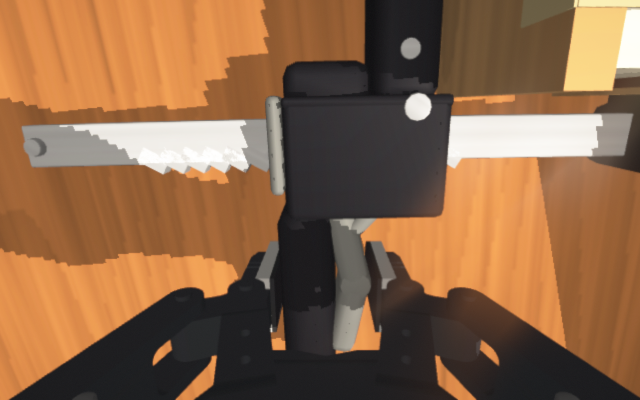

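>>> servo_tool(
  moves=[
    [[0,0,0,0,0,0,2],[0,0,0,0,0,0,2],[0,0,0,0,0,0,2],[0,0,0,0,0,0,2]],
  ],
  force=34,
)

```text
time: 15.93
ee_pos: [0.5434, -0.0002, 0.0062]
tcp_rot: [-179.9, 0.1, 84.7]
wrist_force: [-1.8, 0.2, 1.2]
opening: 0.0363
```

```bash
python3 look.py p wrist top scene; python3 - <<'E'
import cv2,numpy as np
im=cv2.imread('pics/ptop.png')
cv2.imwrite('pics/pb.png',cv2.resize(im[153:200,248:304],None,fx=12,fy=12,interpolation=cv2.INTER_NEAREST))
E
```

```text
15.9333 [ 5.434e-01 -2.000e-04  6.200e-03] [-1.7988e+02  1.1000e-01  8.4670e+01] 0.0363 [-1.8  0.2  1.2]
```

View pics/pwrist.png

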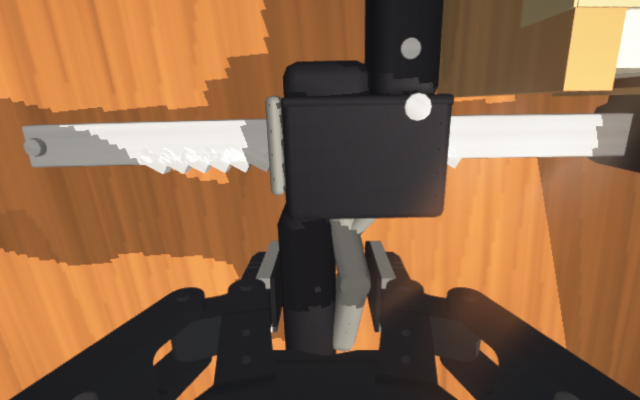

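View pics/pb.png

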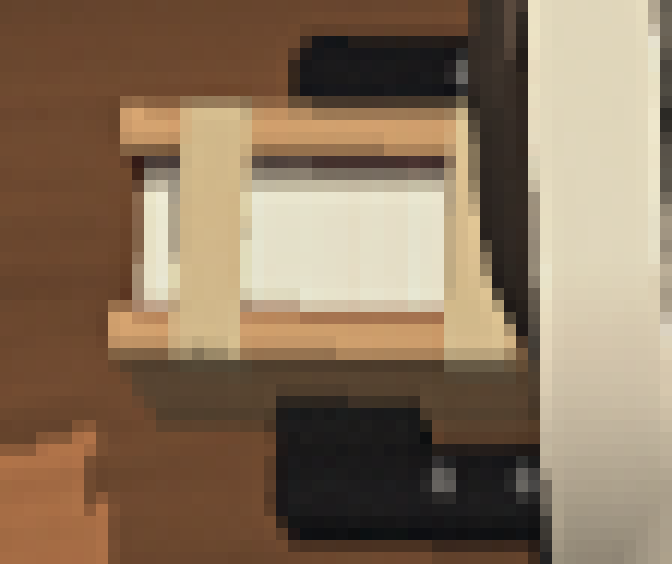

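```bash
python3 - <<'E'
from h import *
import pickle
for n,riv,hc,yaw in (('d',(116,141),(404,219),-12.7),('e',(134,147),(445,220),-12),('f',(137,145),(444,221),-5),('g',(137,145),(444,221),-5),('h',(97,141),(404,220),-5),('i',(120,139),(445,217),-5),('l',(53,138),(446,215),-5),('m',(38,142),(443,215),-5),('n',(4,146),(403,218),-5),('p',(35,147),(442,216),-5)):
    a=np.radians(yaw);x=np.array([np.cos(a),np.sin(a)])
    wr=pickle.load(open(n+'wrist.pkl','rb'))
    H=ray(wr,[hc],.04)[0]
    print(n,((ray(wr,[riv],.015)[0]-H)[:2]@x*1000).round(1))
ims=[cv2.resize(cv2.imread(f'pics/{n}wrist.png')[100:180,0:330],None,fx=2.4,fy=1.8) for n in 'lmnp']
cv2.imwrite('pics/tails.png',np.vstack(ims))
E
```

```text
d -110.5
e -116.9
f -115.2
g -115.6
h -116.2
i -123.4
l -148.2
m -156.3
n -153.2
p -157.4
```

View pics/tails.png

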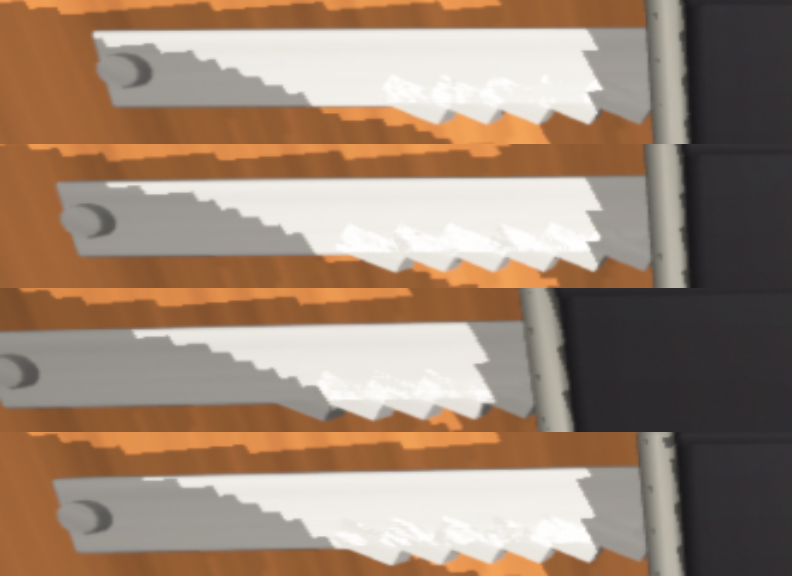

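```bash
python3 - <<'E'
import cv2,numpy as np
for n in 'jklmop':
    g=cv2.imread(f'pics/{n}top.png').astype(float).sum(2)
    print(n)
    for cols in ((272,282),(287,291)):
        print(cols,g[180:202,cols[0]:cols[1]].mean(1).round(0).astype(int))
E
```

```text
j
(272, 282) [471 461 366 183 200 208 208 168  85  82  86  76  66  75  79  84  86  89
  76  58  95 186]
(287, 291) [114 114 129 139 129 133 141 147 154 190 228 232 187  83  67 105 122  96
  81  68  47 132]
k
(272, 282) [471 460 366 183 202 211 189 118  80  84  82  72  70  78  80  85  88  83
  64  61 171 234]
(287, 291) [341 371 356 264 204 198 207 200 192 218 240 207 115  67  77  81  88  90
  76  58 108 188]
l
(272, 282) [470 451 343 186 204 191 130  80  84  82  75  71  76  79  82  89  84  65
  60 156 224 229]
(287, 291) [403 466 458 329 209 201 205 196 196 226 216 127  66  75  79  88  88  76
  55 102 191 228]
m
(272, 282) [468 473 404 200 200 195 143  77  85  82  77  75  80  84  87  84  67  50
 139 214 226 227]
(287, 291) [417 478 477 377 210 203 206 200 195 192 141  62  82  90  86  86  77  56
  91 184 234 224]
o
(272, 282) [469 464 376 182 203 191 132  80  84  81  75  76  80  85  87  82  64  52
 157 228 226 227]
(287, 291) [513 539 455 262 207 202 204 194 200 187  90  68  86  90  86  87  66  50
 128 208 231 224]
p
(272, 282) [469 465 376 181 203 192 132  79  83  81  74  78  80  86  87  83  64  51
 158 228 225 228]
(287, 291) [513 539 454 262 208 203 205 194 201 187  91  69  86  91  87  86  68  50
 129 207 232 223]
```

```bash
python3 - <<'E'
import cv2
from h import *
import pickle
im=cv2.imread('pics/pscene.png'); cv2.imwrite('pics/psc.png',cv2.resize(im[160:290,260:420],None,fx=4.6,fy=4.6,interpolation=cv2.INTER_CUBIC))
wr=pickle.load(open('pwrist.pkl','rb'))
P=ray(wr,[(35,125),(600,115)],.015);print(np.degrees(np.arctan2(*(P[1]-P[0])[1::-1])))
P=ray(wr,[(290,213),(442,216)],.04);print(np.degrees(np.arctan2(*(P[1]-P[0])[1::-1])))
E
```

```text
-4.3307435287509835
-6.474610714247547
```

View pics/psc.png

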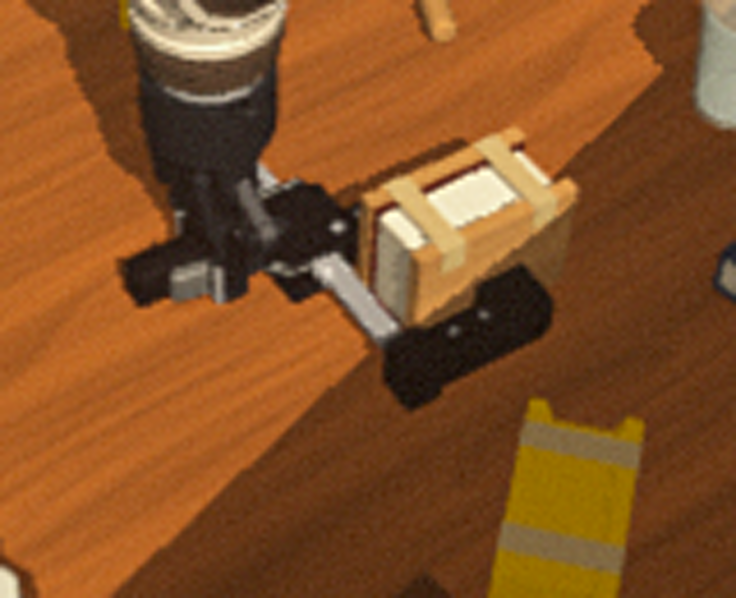

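View pics/ptop.png

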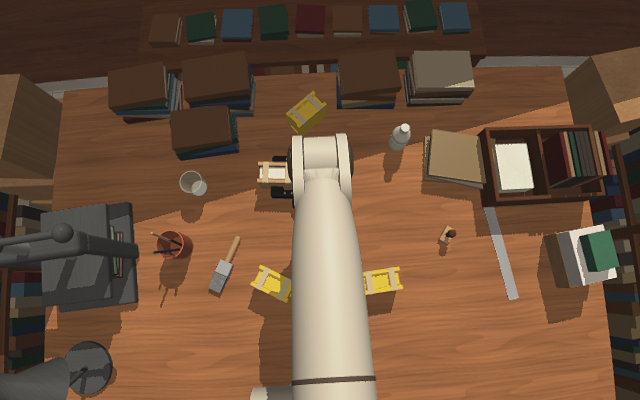

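```bash
python3 - <<'E'
from workcell import bot
o=bot.get_obs();print(o['time'],o['opening'],o['wrist_force'])
print(bot.job_done())
E
```

```text
16.0833 0.035760938552230795 [-2.91376826  1.53786491  1.51547502]
the job is handed in; nothing more can be done
None
```

The clamp is on the book, and I handed the job in at 16.1 s with the trigger still squeezed home (finger opening about 36 mm, grip 34 N). I took the clamp by its grip, turned it square to the book, and slid it over with its open jaws on either side of the boards. Only the trigger brought the jaws up, seven squeezes in all, while the arm moved the whole clamp slightly to keep it centred on the book.

Last checks:
- **Near pad:** the top view shows it pressed in by about 4.2 mm, give or take 0.6 mm.
- **Far pad:** it was hidden from view. The bar drew in about 48 mm in total, which puts both pads near 4 mm, so I infer about 3.8 mm for this one.
- **Squareness:** the bar measured -4.3° and one housing edge -6.5°, against about -5° for the book.
- **Middle of the book:** the two camera estimates disagree. The wrist view puts the pads 3–4 mm beyond the middle and the top view about 2 mm short of it.
- **Scene:** the book is upright and moved only about 2 mm. The clamp looks flat, and nothing else was disturbed.

The sixth squeeze did not hold. When I let go, the bar fell back about one tooth, so I squeezed home again. Raising the force from 26 to 34 N drew the bar no further. The pads therefore sit nearer the 3 mm end of the 3–7 mm range.

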